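# Set the scale's sliding stop in its notch and push the carton up to it

### The arm

A 6-joint arm with a two-finger parallel gripper is mounted at the origin on the work surface. World frame = base frame: x ahead of the robot, y to its left, z up, the work surface at z = 0. Lengths are in m, angles in degrees, forces in N, time in s.
With the tool pointing down it reaches from about 0.3 to 0.775 m from the base axis. Payload 14.6 kg.
Tool frame: the origin (TCP) lies at the very end of the fingers, on their centre line; the grasp point (between the pads) lies 19 mm behind it (r.grip_point_offset is the distance from the TCP to the grasp point, in m); z points along the fingers, x is the direction in which the jaws open and shut, and the axes are right-handed (so a half turn about z gives the same grasp; the last joint's range is limited). The gripper opens to 85 mm and grips with 20 to 120 N. Pads are 22 mm wide; open, the fingers measure 114 mm over their backs; the gripper's body (76 mm by 85 mm) begins 54 mm behind the grasp point. The pads swing forward as they close: fully open they stand 13 mm farther back than shut.
Start: joints at [-71.425, 17.183, 87.147, -0, 75.671, -3.816], TCP at [0.21, -0.509, 0.231] pointing down, gripper open.
Joint ranges: [-173.82, 173.82], [-45.26, 126.66], [13.44, 144.39], [-59.66, 239.66], [0, 175.72], [-146.38, 146.38]. Speed limits (degrees/s): [127.2, 127.2, 147.25, 180, 180, 180].

### API

Orientations are given as a 3x3 rotation matrix whose columns are the frame's x, y, z axes.
In Python, from cell import r gives the robot as it stands.
- The arm moves only by the tool send_rows, never from a script. Its argument "steps" is a list of rows, each an object of numbers: "fingers": the closure, from 0 (fully open) to 1 (shut); "tx", "ty", "tz": the shift along the tool's x, y, z in m; "twist": the turn about the tool's z in rad. A call has 1 to 20 rows; each row shifts and turns the pose as measured when the row begins, along the tool's axes as they then stand; what a row does not reach is not made up. A row lasts 1/12 s, in which the tool goes at most 41.7 mm and 7.16 degrees, less where a joint would pass 70% of its speed; a pose out of reach is approached as far as the arm can. A call with a gripper value outside its range is refused whole. The fingers move at their own pace and stop on an object; "grip_force" is the grip in N (left out, the last holds). Time passes only in rows, so rows that do not move let the fingers close. It gives the time, the measured TCP pose, the force and the opening at its end, in the units of the state.
- r.get_obs(): the state, without advancing time (a new reading comes with each control period).
- r.snapshot(name): name is "scene" or "top" or "wrist"; returns the picture (384x512x3 uint8, red, green, blue); there is no depth.
- r.camera_params(name): a dict with "fx", "fy", "cx", "cy" (pixels), "distortion" ([k1, k2, p1, p2, k3] as OpenCV has them; the pictures are not rectified), "extrinsics" (4x4, takes a point from camera to world coordinates). Camera axes: x right, y up, looking along -z (the intrinsics and any distortion apply to the point x, -y, -z); pixel columns grow to the right and rows downward; lengths in m; the calibration is good to about 2 mm. A picture is of the moment at which its call begins: read the wrist's pose just before it. camera_params takes no time and is no camera call; for the wrist camera it gives the pose at the moment of the call.
- r.hand_in(): hands the job in, once; it reports no verdict.
The state is a dict: "clock": time; "qpos": joint angles; "joint_vel": joint speeds; "effort": joint torques, N m; "eef_pos": TCP position; "orientation": TCP orientation; "force": force on the tool from outside, world axes, zero at the start; "ft_torque": the same for the moment, N m; "grip_width": opening from 0.0 (shut) to 1.0 (fully open).
Only numpy, scipy, OpenCV 4.12 (cv2) and the standard library are available. Lean on these libraries where they do the work, as an engineer would, in place of code of your own. Each camera call takes 0.05 s, during which the arm holds its last target.

### The job

On the counter scale, push the sliding stop along its rail, from left to right as seen from the robot, until its spring pin drops into the notch of the clip. Then push the carton along the platter, to the left, until it lies flat against the stop's blade, gently enough that the stop stays in its notch. Only push: do not grip or lift anything, keep off the pin, and leave the other things where they are.

Things in the scene. Friction and masses are not known exactly. Their poses are not given: they have to be found in the camera images.
- scale: Counter scale, fixed to the counter: housing about 345 x 360 mm, 80 mm tall, key panel towards the robot. Origin at counter level under the housing; axes x away from the robot, y to the left along the rail, z up. Its flat platter (top 100 mm above the counter) spans x -105 to +165 mm and y -185 to +185 mm. A flat rail 24 mm wide and 10 mm high runs along y at x = 135 mm on the platter's far side, with end blocks 20 mm high at its ends.
- stop (a joint): Travel of the aluminium sliding stop on the rail, m: 0 at the left (+y) end of the rail, growing towards the right (scale's -y), 0.276 at the right end. It slides with about 1 N of friction and stays where it is left. Riding up the first ridge of the notch clip takes a push of about 8 to 12 N; then the pin drops, the force dips and the stop pulls itself the last 3 to 5 mm into the notch; pushing it out again on the far side takes about 8 N or more.
- stop_centre (a point): Middle of the sliding stop's carriage, on the rail's centre line, 18 mm above the platter (axes as the scale's). The carriage is 39 mm in x, 44 mm in y, its roof 39 mm above the platter; a thin dark line on its far cheek marks the middle. In the notch, this point has the same x and y as notch.
- blade_mid (a point): Middle of the stop's blade, 90 mm towards the robot from the carriage's centre (axes as the scale's). The blade is an upright plate square to the rail, 8 mm thick in y, reaching from the carriage 64 mm further towards the robot than this point, its top 35 mm and its lower edge 3 mm above the platter. Its left (+y) face is 4 mm from this point: push the stop there. Its right (-y) face is the one the carton goes against.
- notch (a point): Centre of the notch of the steel clip on the rail, 18 mm above the platter (axes as the scale's): the valley between two rounded ridges across the rail, 17 mm apart, rising 6 mm over the rail. A steel tongue 12 mm wide with an upturned end sticks out of the clip beyond the rail's far side, centred on the notch. The clip is fixed on the rail but in a different place each time, to the right of the stop's start and to the left of the carton.
- pin (a joint): Height of the stop's spring pin, m, by its black 20 mm round head on top of the carriage (head's top about 47 mm above the platter when down): 0 to 0.001 when down, on the plain rail or in the notch; about 0.005 on top of a ridge. A spring of 3.5 to 4.5 N presses it down. It works by itself and is not to be touched.
- carton: Closed cardboard carton on the platter to the right of the stop: 90 mm (x) x 70 mm (y) x 60 mm tall, about 0.35 kg, turned up to 7 degrees from the scale. Origin at the centre of its underside, y its narrow way along the rail. Slides with some 1 to 3 N; there are 20 mm or more of platter to its right.
- weight_big: Stainless knobbed test weight, 38 mm diameter, 42 mm tall, loose on the platter's near-left corner. To be left alone; origin under its centre.
- weight_small: Stainless knobbed test weight, 28 mm diameter, 32 mm tall, loose on the platter's near-right corner. To be left alone; origin under its centre.
- carton2: A second cardboard carton, 80 x 80 x 50 mm, on the counter to the left, not on the scale. To be left alone; origin under its centre.
- label_roll: Roll of labels standing on end, 60 mm diameter, 45 mm tall, on the counter to the left. To be left alone; origin under its centre.
- calculator: Pocket calculator, 125 x 80 x 14 mm, on the counter to the right. To be left alone; origin under its centre.
- stapler: Stapler, 45 x 120 mm, 41 mm tall, on the counter to the right. To be left alone; origin under its centre.
- pen_cup: Grey plastic cup, 72 mm across, 95 mm tall, on the counter to the right, near the robot. To be left alone; origin under its centre.
Not all that is in view belongs to the job. Leave any blue or turquoise look-alike of the carton alone.

How it is judged (in metres and radians):
On the way, in this order (a step that is already met when the one before it is completed fails the run):
1. the stop sits in the clip's notch with its pin down (y of stop_centre in the frame of notch between -0.003 and 0.003 m and value of joint pin below 0.002 m), for 0.2 s.
2. the carton lies flat against the stop's blade (all of step 1 and y of carton in the frame of blade_mid between -0.044 and -0.036 m and x of carton in the frame of blade_mid between -0.07 and 0.06 m and angle between the y axis of carton and the y axis of scale, either way round below 0.08 rad), for 0.2 s.
At the end, for the whole second after the job is handed in: The stop's centre is within 3 mm of the notch along the rail with the pin down (under 2 mm); the carton stands on the platter at rest, its left face within 5 mm of the blade's right face and square to it within 4.5 degrees, overlapping the blade (all of step 2 and angle between carton's own z axis and vertical below 0.05 rad and linear speed of carton below 0.01 m/s and z of carton in the frame of scale below 0.104 m); the robot touches nothing.
It fails at once if the carton is lifted or tipped (z of carton in the frame of scale above 0.112 m or angle between carton's own z axis and vertical above 0.2 rad).
It fails at once if the spring pin is handled (contact force between the fingers and pin above 1 N).
It fails at once if another thing is moved by more than 20 mm (distance of any of weight_big, weight_small, carton2, label_roll, calculator, stapler, pen_cup from where it was at the start of the episode above 0.02 m).
It also fails if it takes over 61 s, if anything falls off the work surface, if the arm or the gripper's body presses on something with over 40 N, if the wrist force passes 120 N, or if a joint passes its speed limit or range.

## Working session

There is one attempt and no reset: what is moved stays moved. The work goes in short steps, Python scripts to look and compute and a tool call to move; the robot and the scene stay as the last step left them, time stands still between calls to the robot, and variables do not carry over. Pictures are saved under pics/ and viewed, and the job is handed in when it is done.

Besides the shell and the picture viewer there is one more tool, called after "Emit:" by a JSON object that holds its "fn" and its "kwargs", one argument or row to a line. send_rows: Moves the arm, as the interface text tells. Its arguments: {"type":"object","properties":{"steps":{"type":"array"},"grip_force":{"type":"number"}},"required":["steps"]}

```bash
ls; mkdir -p pics; python3 - <<'E'
from cell import r
import cv2
o=r.get_obs(); print({k:(v if not hasattr(v,'round') else v) for k,v in o.items()})
for n in ["scene","top","wrist"]:
    im=r.snapshot(n); cv2.imwrite(f"pics/{n}0.png",cv2.resize(im[:,:,::-1],(768,576),interpolation=cv2.INTER_CUBIC)); cv2.imwrite(f"pics/{n}0_raw.png",im[:,:,::-1])
    print(n,r.camera_params(n))
E
```

```text
pics
{'clock': 0.0, 'qpos': array([-7.14245734e+01,  1.72173583e+01,  8.71823913e+01,  6.01500791e-04,
        7.56711883e+01, -3.81539950e+00]), 'joint_vel': array([-0.1049218 , -0.02261855, -0.00646092,  0.00165304, -0.11429795,
       -0.09302451]), 'effort': array([ 3.34659468e-03, -5.43493581e+01, -3.61792946e+01,  8.99121596e-05,
        3.97992277e-03,  2.42919285e-06]), 'eef_pos': array([ 0.20943121, -0.50829385,  0.23068932]), 'orientation': array([[ 3.80919692e-01, -9.24608047e-01, -3.84758235e-04],
       [-9.24607302e-01, -3.80919875e-01,  1.17684068e-03],
       [-1.23467842e-03, -9.25315155e-05, -9.99999234e-01]]), 'force': array([ 0.03431428,  0.00865855, -0.31291644]), 'ft_torque': array([0.01008249, 0.01725428, 0.03637256]), 'grip_width': 0.998864465026134}
scene {'fx': 362.58677747154894, 'fy': 362.58677747154894, 'cx': 262.89794335302713, 'cy': 189.17536503943288, 'distortion': array([-0.11108914,  0.        ,  0.        ,  0.        ,  0.        ]), 'extrinsics': array([[ 0.2306427 , -0.68204627,  0.69398619,  1.31324192],
       [ 0.97298792,  0.16893198, -0.1573
[... 548 characters left out ...]
  9.13301683e-02,  9.95787713e-01,
         1.11083302e+00],
       [ 0.00000000e+00,  0.00000000e+00,  0.00000000e+00,
         1.00000000e+00]])}
wrist {'fx': 286.6959786021926, 'fy': 286.6959786021926, 'cx': 257.69182225502675, 'cy': 191.53380889695308, 'distortion': array([-0.04481057,  0.        ,  0.        ,  0.        ,  0.        ]), 'extrinsics': array([[ 3.81038384e-01,  8.80973636e-01,  2.80526653e-01,
         2.81278050e-01],
       [-9.24558700e-01,  3.63396839e-01,  1.14603438e-01,
        -4.77076356e-01],
       [-9.79890940e-04, -3.03031666e-01,  9.52979984e-01,
         3.73624615e-01],
       [ 0.00000000e+00,  0.00000000e+00,  0.00000000e+00,
         1.00000000e+00]])}
```

View pics/top0.png

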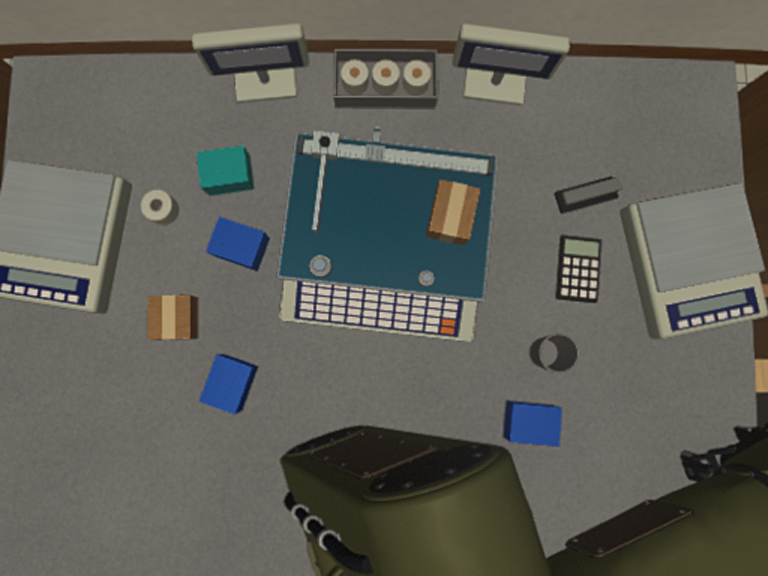

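View pics/scene0.png

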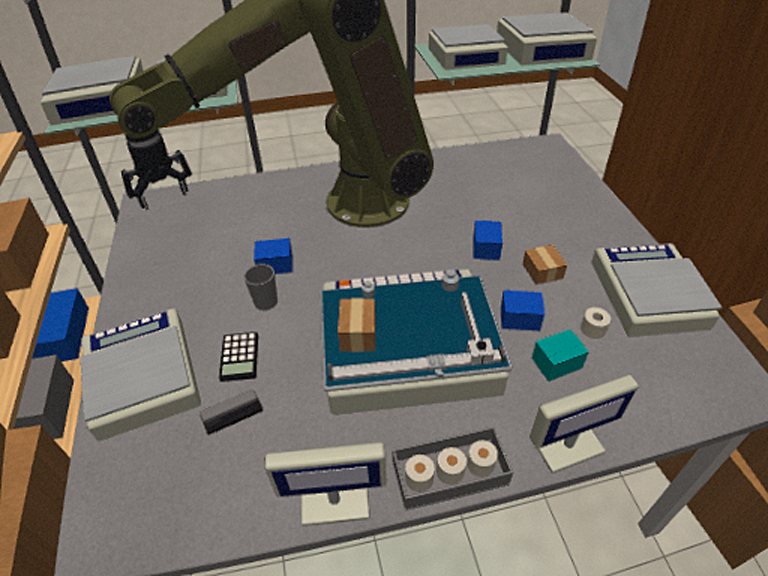

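View pics/wrist0.png

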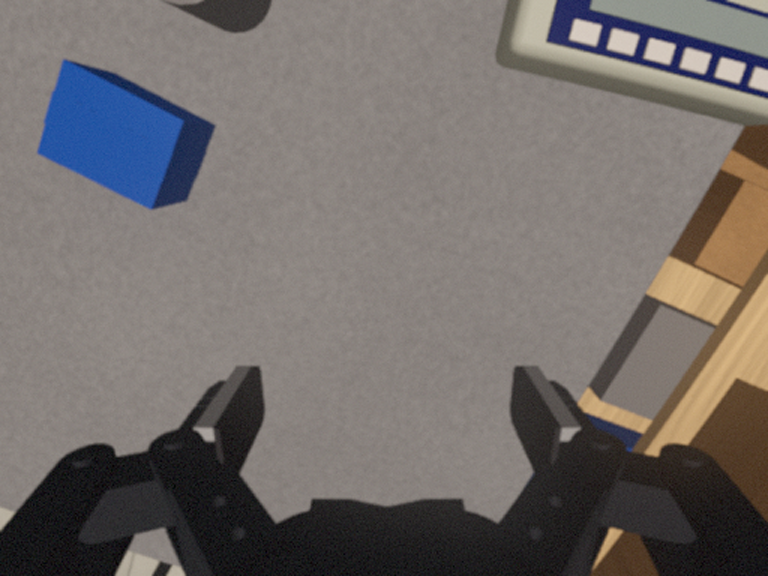

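The top view shows the stop at about (325,143), its blade down to (316,228), the clip at (376,145) and the carton at (455,210). The weights are at (319,265) and (427,278). I'll zoom in to get precise pixels.

```bash
cat > h.py <<'E'
import numpy as np, cv2
from cell import r
def ray(name,uv,cp=None):
    cp=cp or r.camera_params(name)
    K=np.array([[cp['fx'],0,cp['cx']],[0,cp['fy'],cp['cy']],[0,0,1]])
    p=cv2.undistortPoints(np.array(uv,float).reshape(-1,1,2),K,cp['distortion']).reshape(-1,2)
    d=np.c_[p[:,0],-p[:,1],-np.ones(len(p))]
    E=cp['extrinsics']; return E[:3,3], d@E[:3,:3].T
def onz(name,uv,z,cp=None):
    c,d=ray(name,uv,cp); return c+d*((z-c[2])/d[:,2])[:,None]
def proj(name,P,cp=None):
    cp=cp or r.camera_params(name)
    E=np.linalg.inv(cp['extrinsics']); p=np.array(P).reshape(-1,3)@E[:3,:3].T+E[:3,3]
    K=np.array([[cp['fx'],0,cp['cx']],[0,cp['fy'],cp['cy']],[0,0,1]])
    q=np.c_[p[:,0],-p[:,1],-p[:,2]]
    return cv2.projectPoints(q,np.zeros(3),np.zeros(3),K,cp['distortion'])[0].reshape(-1,2)
E
python3 - <<'E'
import cv2
im=cv2.imread('pics/top0_raw.png'); c=im[80:230,180:335]; cv2.imwrite('pics/top0_crop.png',cv2.resize(c,None,fx=4,fy=4,interpolation=cv2.INTER_CUBIC)[:600])
hsv=cv2.cvtColor(im,cv2.COLOR_BGR2HSV)
print(hsv[150,250],hsv[140,290],hsv[140,300],hsv[95,270],hsv[130,213],hsv[105,330])
im=cv2.imread('pics/scene0_raw.png'); c=im[175,:];c=im[175:275,205:345]; cv2.imwrite('pics/scene0_crop.png',cv2.resize(c,None,fx=5,fy=5,interpolation=cv2.INTER_CUBIC))
E
```

```text
[ 97 145  79] [ 15 135 130] [ 19  98 175] [ 22  25 110] [ 73  10 177] [84 26 97]
```

View pics/top0_crop.png

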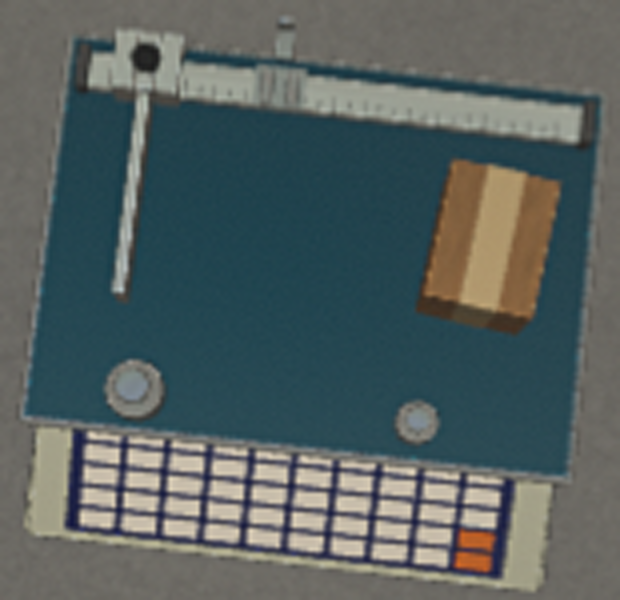

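View pics/scene0_crop.png

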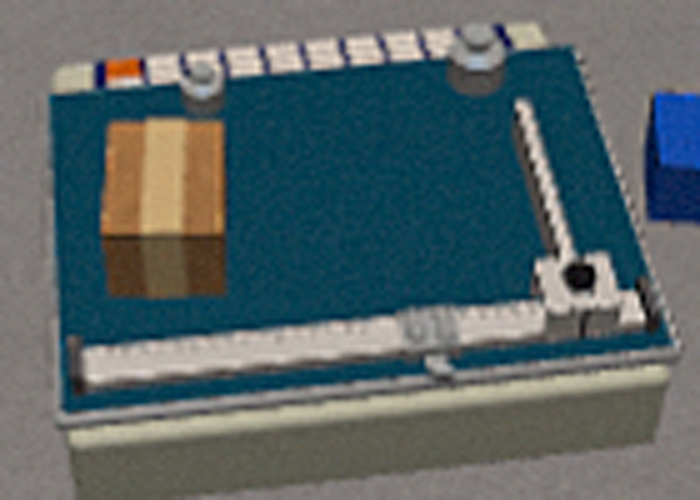

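```bash
cat > m.py <<'E'
from h import *
cr=lambda L:[((x+.5)/4-.5+180,(y+.5)/4-.5+80) for x,y in L]
W=onz('top',cr([(73,38),(602,97),(568,480),(22,418)]),.1)
M=np.array([[.165,.185],[.165,-.185],[-.105,-.185],[-.105,.185]])
a=M-M.mean(0); b=W[:,:2]-W[:,:2].mean(0)
th=np.arctan2((a[:,0]*b[:,1]-a[:,1]*b[:,0]).sum(),(a*b).sum())
R=np.array([[np.cos(th),-np.sin(th)],[np.sin(th),np.cos(th)]])
t=W[:,:2].mean(0)-R@M.mean(0)
def S(P): return (np.atleast_2d(P)[:,:2]-t)@R
if __name__=="__main__":
    print('theta',np.degrees(th),'t',t); print((S(W)-M)*1000)
    for n,L,z in [('pinhead',[(145,57)],.147),('carriage roof corners',[(117,30),(187,36),(181,102),(112,94)],.139),('blade top far, near end L,R',[(136,98),(150,98),(112,291),(127,293)],.135),
     ('tongue end,base',[(286,18),(284,55)],.112),('clip L R corners top',[(262,65),(307,68),(303,110),(258,103)],.112),('rail ends',[(85,80),(585,120)],.115),
     ('carton top',[(451,158),(560,182),(529,320),(420,298)],.16),('wbig',[(133,383)],.142),('wsmall',[(418,420)],.132)]:
        w=onz('top',cr(L),z); print(n,'\n',np.c_[w[:,:2],S(w)].round(4))
E
python3 m.py
```

```text
theta -6.2034073762010955 t [ 0.55856406 -0.02142767]
[[-4.46633417 -4.75671168]
 [-4.36692564  4.99632196]
 [ 4.19207489  3.91384529]
 [ 4.64118492 -4.15345558]]
pinhead 
 [[0.7073 0.0872 0.1361 0.124 ]]
carriage roof corners 
 [[0.7284 0.1064 0.155  0.1454]
 [0.7245 0.0608 0.1561 0.0996]
 [0.6801 0.0641 0.1115 0.0982]
 [0.6853 0.1089 0.1119 0.1433]]
blade top far, near end L,R 
 [[ 0.684   0.0937  0.1122  0.128 ]
 [ 0.684   0.0846  0.1133  0.119 ]
 [ 0.5563  0.1072 -0.0161  0.1277]
 [ 0.555   0.0976 -0.0164  0.118 ]]
tongue end,base 
 [[ 0.7476 -0.0037  0.186   0.038 ]
 [ 0.7218 -0.0025  0.1603  0.0365]]
clip L R corners top 
 [[ 0.7148  0.0122  0.1517  0.0503]
 [ 0.7129 -0.0178  0.1531  0.0202]
 [ 0.684  -0.0152  0.124   0.0197]
 [ 0.6886  0.0147  0.1254  0.05  ]]
rail ends 
 [[ 0.703   0.1297  0.1272  0.1659]
 [ 0.6778 -0.2028  0.1381 -0.1674]]
carton top 
 [[ 0.6376 -0.1081  0.088  -0.0776]
 [ 0.6227 -0.177   0.0806 -0.1477]
 [ 0.5341 -0.1562 -0.0097 -0.1366]
 [ 0.5477 -0.088  -0.0037 -0.0673]]
wbig 
 [[ 0.4958  0.0923 -0.0747  0.1063]]
wsmall 
 [[ 0.4742 -0.0889 -0.0766 -0.0762]]
```

The scale is turned about −6.2° with its origin at (0.559, −0.021). In scale coordinates the blade's y is about 0.1235, the notch's about 0.036, and the carton is at about (0.039, −0.107), yaw −6.4°. First I'll turn the tool to the scale's axes and shut the fingers.

Emit:
{"fn": "send_rows", "kwargs": {
  "steps": [
    {"fingers": 1,"twist": -0.119},
    {"fingers": 1,"twist": -0.119},
    {"fingers": 1,"twist": -0.119},
    {"fingers": 1,"twist": -0.119},
    {"fingers": 1,"twist": -0.119},
    {"fingers": 1,"twist": -0.119},
    {"fingers": 1,"twist": -0.119},
    {"fingers": 1,"twist": -0.119},
    {"fingers": 1,"twist": -0.119},
    {"fingers": 1}
  ]
}}

```text
schema error: expected keys fingers, tx, ty, tz, twist
```

```bash
cat > go.py <<'E'
from m import *
import sys
def rel(sx,sy,z,quiet=False):
    o=r.get_obs(); O=o['orientation']; w=np.r_[R@[sx,sy]+t,z]; d=O.T@(w-o['eef_pos'])
    an=np.degrees(np.arctan2(O[1,0],O[0,0])); tw=-(np.degrees(th)-an)
    print('clk',round(o['clock'],2),'eef',o['eef_pos'].round(4),'scale',S(o['eef_pos'])[0].round(4),'| ang',an.round(2),'twist rad',np.radians(tw).round(4),'| d',d.round(4),'F',o['force'].round(1),'Fscale',(R.T@o['force'][:2]).round(2),'w',round(o['grip_width'],3),'tilt',O[:,2].round(4))
if __name__=="__main__": rel(*map(float,sys.argv[1:4]))
E
python3 go.py 0.06 0.165 0.22
```

```text
clk 0.15 eef [ 0.2094 -0.5084  0.2309] scale [-0.2945 -0.5218] | ang -67.61 twist rad -1.0718 | d [-0.4334 -0.6399  0.0113] F [-0.8 -0.4  0.5] Fscale [-0.78 -0.48] w 0.995 tilt [-3.e-04  8.e-04 -1.e+00]
```

Emit:
{"fn": "send_rows", "kwargs": {
  "steps": [
    {"fingers": 1,"tx": 0,"ty": 0,"tz": 0,"twist": -0.119},
    {"fingers": 1,"tx": 0,"ty": 0,"tz": 0,"twist": -0.119},
    {"fingers": 1,"tx": 0,"ty": 0,"tz": 0,"twist": -0.119},
    {"fingers": 1,"tx": 0,"ty": 0,"tz": 0,"twist": -0.119},
    {"fingers": 1,"tx": 0,"ty": 0,"tz": 0,"twist": -0.119},
    {"fingers": 1,"tx": 0,"ty": 0,"tz": 0,"twist": -0.119},
    {"fingers": 1,"tx": 0,"ty": 0,"tz": 0,"twist": -0.119},
    {"fingers": 1,"tx": 0,"ty": 0,"tz": 0,"twist": -0.119},
    {"fingers": 1,"tx": 0,"ty": 0,"tz": 0,"twist": -0.119},
    {"fingers": 1,"tx": 0,"ty": 0,"tz": 0,"twist": 0}
  ]
}}

```text
clock: 0.98
eef_pos: [0.2091, -0.5073, 0.2282]
orientation: [[0.998, -0.058, -0.002], [-0.058, -0.998, 0.006], [-0.002, -0.006, -1.0]]
force: [0.5, 1.0, 0.2]
grip_width: -0.004
```

```bash
python3 go.py 0.06 0.165 0.22
```

```text
clk 0.98 eef [ 0.2091 -0.5073  0.2282] scale [-0.2949 -0.5208] | ang -3.34 twist rad 0.05 | d [ 0.3888 -0.6672  0.0112] F [0.5 1.  0.2] Fscale [0.37 1.04] w -0.004 tilt [-0.002   0.0061 -1.    ]
```

Emit:
{"fn": "send_rows", "kwargs": {
  "steps": [
    {"fingers": 1,"tx": 0.0,"ty": 0,"tz": 0,"twist": 0.05},
    {"fingers": 1,"tx": 0.019,"ty": -0.034,"tz": 0,"twist": 0},
    {"fingers": 1,"tx": 0.019,"ty": -0.034,"tz": 0,"twist": 0},
    {"fingers": 1,"tx": 0.019,"ty": -0.034,"tz": 0,"twist": 0},
    {"fingers": 1,"tx": 0.019,"ty": -0.034,"tz": 0,"twist": 0},
    {"fingers": 1,"tx": 0.019,"ty": -0.034,"tz": 0,"twist": 0},
    {"fingers": 1,"tx": 0.019,"ty": -0.034,"tz": 0,"twist": 0},
    {"fingers": 1,"tx": 0.019,"ty": -0.034,"tz": 0,"twist": 0},
    {"fingers": 1,"tx": 0.019,"ty": -0.034,"tz": 0,"twist": 0},
    {"fingers": 1,"tx": 0.019,"ty": -0.034,"tz": 0,"twist": 0},
    {"fingers": 1,"tx": 0.019,"ty": -0.034,"tz": 0,"twist": 0},
    {"fingers": 1,"tx": 0.019,"ty": -0.034,"tz": 0,"twist": 0},
    {"fingers": 1,"tx": 0.019,"ty": -0.034,"tz": 0,"twist": 0},
    {"fingers": 1,"tx": 0.019,"ty": -0.034,"tz": 0,"twist": 0},
    {"fingers": 1,"tx": 0.019,"ty": -0.034,"tz": 0,"twist": 0},
    {"fingers": 1,"tx": 0.019,"ty": -0.034,"tz": 0,"twist": 0},
    {"fingers": 1,"tx": 0.019,"ty": -0.034,"tz": 0,"twist": 0},
    {"fingers": 1,"tx": 0.019,"ty": -0.034,"tz": 0,"twist": 0},
    {"fingers": 1,"tx": 0.019,"ty": -0.034,"tz": 0,"twist": 0},
    {"fingers": 1,"tx": 0.0,"ty": 0,"tz": 0,"twist": 0}
  ]
}}

```text
clock: 2.65
eef_pos: [0.6571, 0.073, 0.2269]
orientation: [[0.978, -0.209, -0.005], [-0.209, -0.978, 0.008], [-0.006, -0.007, -1.0]]
force: [-1.0, -1.1, -0.0]
grip_width: 0.001
```

```bash
python3 go.py 0.06 0.165 0.22; python3 - <<'E'
from h import *
im=r.snapshot('wrist'); cv2.imwrite('pics/wrist1.png',cv2.resize(im[:,:,::-1],(768,576),interpolation=cv2.INTER_CUBIC))
E
```

```text
clk 2.65 eef [0.6571 0.073  0.2269] scale [0.0877 0.1046] | ang -12.06 twist rad -0.1022 | d [-0.0337 -0.0572  0.0075] F [-1.  -1.1 -0. ] Fscale [-0.85 -1.23] w 0.001 tilt [-0.0049  0.008  -1.    ]
```

View pics/wrist1.png

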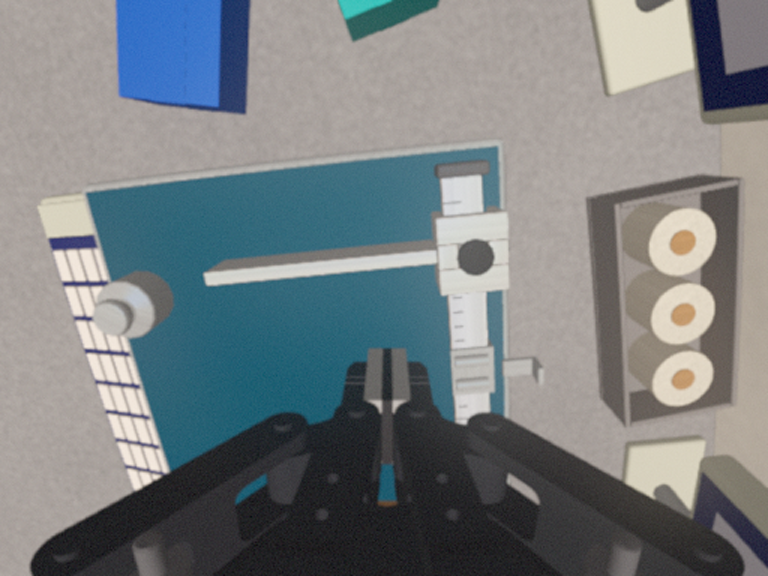

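The wrist view shows the pin head at (475,257), the clip's ridges at about y=356 and 384 (x=472), and the tongue at (520,367). Next I'll measure those and get the remaining move.

```bash
python3 - <<'E'
from m import *
f=lambda L:[((x+.5)/1.5-.5,(y+.5)/1.5-.5) for x,y in L]
for n,L,z in [('pin',[(475,257)],.147),('ridges',[(472,356),(474,384)],.116),('tongue',[(520,367)],.11),('clip ext',[(470,347),(474,393)],.112),('roof corners',[(437,212),(508,212),(508,292),(437,294)],.139),('blade near end',[(206,283),(206,274)],.135),('bladeface far',[(434,246)],.135),('platter corner',[(499,142)],.1)]:
    w=onz('wrist',f(L),z); print(n,S(w).round(4).tolist(), w[:,:2].round(4).tolist())
o=r.get_obs();print(o['eef_pos'],o['clock'])
E
python3 go.py 0.06 0.165 0.22
```

```text
pin [[0.1353, 0.1238]] [[0.7064, 0.087]]
ridges [[0.1362, 0.0499], [0.1366, 0.0291]] [[0.6993, 0.0134], [0.6975, -0.0073]]
tongue [[0.1691, 0.0352]] [[0.7305, -0.0047]]
clip ext [[0.1357, 0.0545], [0.137, 0.0197]] [[0.6994, 0.0181], [0.6969, -0.0166]]
roof corners [[0.1176, 0.1484], [0.1554, 0.1447], [0.1545, 0.0996], [0.1144, 0.1024]] [[0.6915, 0.1134], [0.7287, 0.1056], [0.7229, 0.0609], [0.6834, 0.068]]
blade near end [[-0.0172, 0.121], [-0.016, 0.1263]] [[0.5546, 0.1008], [0.5564, 0.1059]]
bladeface far [[0.115, 0.1293]] [[0.6868, 0.0947]]
platter corner [[0.1612, 0.1811]] [[0.7384, 0.1412]]
[0.6558859  0.07102444 0.22696578] 2.7
clk 2.7 eef [0.6559 0.071  0.227 ] scale [0.0868 0.1024] | ang -12.09 twist rad -0.1028 | d [-0.033  -0.0595  0.0076] F [ 0.6  0.1 -0.4] Fscale [0.57 0.19] w -0.003 tilt [-0.0054  0.0074 -1.    ]
```

Emit:
{"fn": "send_rows", "kwargs": {
  "steps": [
    {"fingers": 1,"tx": 0,"ty": 0,"tz": 0,"twist": -0.1},
    {"fingers": 1,"tx": 0,"ty": 0,"tz": 0,"twist": 0},
    {"fingers": 1,"tx": -0.009,"ty": -0.021,"tz": 0,"twist": 0},
    {"fingers": 1,"tx": -0.009,"ty": -0.021,"tz": 0,"twist": 0},
    {"fingers": 1,"tx": -0.009,"ty": -0.021,"tz": 0,"twist": 0},
    {"fingers": 1,"tx": 0,"ty": 0,"tz": 0,"twist": 0}
  ]
}}

```text
clock: 3.2
eef_pos: [0.6346, 0.1345, 0.2264]
orientation: [[0.99, -0.14, -0.008], [-0.14, -0.99, 0.007], [-0.009, -0.005, -1.0]]
force: [-0.2, 0.6, 0.0]
grip_width: 0.0
```

```bash
python3 go.py 0.06 0.16 0.112
```

```text
clk 3.2 eef [0.6346 0.1345 0.2264] scale [0.0587 0.1632] | ang -8.07 twist rad -0.0325 | d [0.0024 0.0038 0.1144] F [-0.2  0.6  0. ] Fscale [-0.28  0.6 ] w 0.0 tilt [-0.008   0.0065 -0.9999]
```

Descending beside the blade.

Emit:
{"fn": "send_rows", "kwargs": {
  "steps": [
    {"fingers": 1,"tx": 0.001,"ty": 0.0,"tz": 0.03,"twist": -0.03},
    {"fingers": 1,"tx": 0,"ty": 0,"tz": 0.03,"twist": 0},
    {"fingers": 1,"tx": 0,"ty": 0,"tz": 0.03,"twist": 0},
    {"fingers": 1,"tx": 0,"ty": 0,"tz": 0.02,"twist": 0},
    {"fingers": 1,"tx": 0,"ty": 0,"tz": 0,"twist": 0},
    {"fingers": 1,"tx": 0,"ty": 0,"tz": 0,"twist": 0}
  ]
}}

```text
clock: 3.7
eef_pos: [0.6345, 0.1304, 0.1168]
orientation: [[0.99, -0.139, -0.002], [-0.139, -0.99, 0.007], [-0.003, -0.006, -1.0]]
force: [0.3, -0.0, 0.5]
grip_width: 0.002
```

```bash
python3 go.py 0.06 0.16 0.112
```

```text
clk 3.7 eef [0.6345 0.1304 0.1168] scale [0.059  0.1592] | ang -8.0 twist rad -0.0313 | d [ 0.0009 -0.0008  0.0048] F [ 0.3 -0.   0.5] Fscale [0.29 0.03] w 0.002 tilt [-0.0018  0.0066 -1.    ]
```

Emit:
{"fn": "send_rows", "kwargs": {
  "steps": [
    {"fingers": 1,"tx": 0,"ty": 0.004,"tz": 0.003,"twist": -0.03},
    {"fingers": 1,"tx": 0,"ty": 0.006,"tz": 0,"twist": 0},
    {"fingers": 1,"tx": 0,"ty": 0.006,"tz": 0,"twist": 0},
    {"fingers": 1,"tx": 0,"ty": 0.005,"tz": 0,"twist": 0},
    {"fingers": 1,"tx": 0,"ty": 0.005,"tz": 0,"twist": 0},
    {"fingers": 1,"tx": 0,"ty": 0.005,"tz": 0,"twist": 0},
    {"fingers": 1,"tx": 0,"ty": 0.005,"tz": 0,"twist": 0},
    {"fingers": 1,"tx": 0,"ty": 0.005,"tz": 0,"twist": 0},
    {"fingers": 1,"tx": 0,"ty": 0.005,"tz": 0,"twist": 0},
    {"fingers": 1,"tx": 0,"ty": 0.005,"tz": 0,"twist": 0},
    {"fingers": 1,"tx": 0,"ty": 0.005,"tz": 0,"twist": 0},
    {"fingers": 1,"tx": 0,"ty": 0.0,"tz": 0,"twist": 0}
  ]
}}

```text
clock: 4.7
eef_pos: [0.6294, 0.0674, 0.1218]
orientation: [[0.992, -0.122, 0.008], [-0.122, -0.992, 0.008], [0.007, -0.009, -1.0]]
force: [0.6, 0.2, 0.1]
grip_width: -0.005
```

```bash
python3 go.py 0.06 0.072 0.114; python3 - <<'E'
from h import *
im=r.snapshot('wrist'); cv2.imwrite('pics/wrist2.png',cv2.resize(im[:,:,::-1],(768,576),interpolation=cv2.INTER_CUBIC))
im=r.snapshot('top'); cv2.imwrite('pics/top2.png',cv2.resize(im[80:230,180:335,::-1],None,fx=4,fy=4,interpolation=cv2.INTER_CUBIC))
E
```

```text
clk 4.7 eef [0.6294 0.0674 0.1218] scale [0.0608 0.096 ] | ang -7.02 twist rad -0.0143 | d [-0.0005  0.0241  0.0075] F [0.6 0.2 0.1] Fscale [0.55 0.29] w -0.005 tilt [ 0.0078  0.008  -0.9999]
```

View pics/wrist2.png

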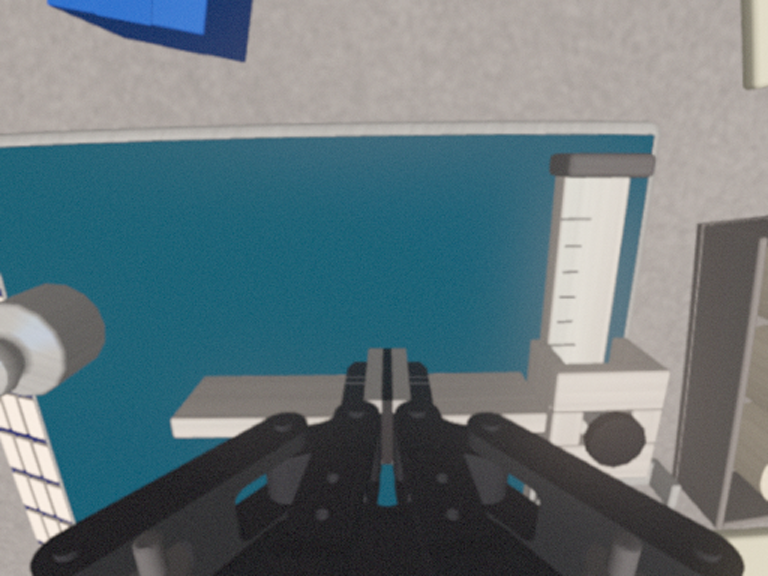

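View pics/top2.png

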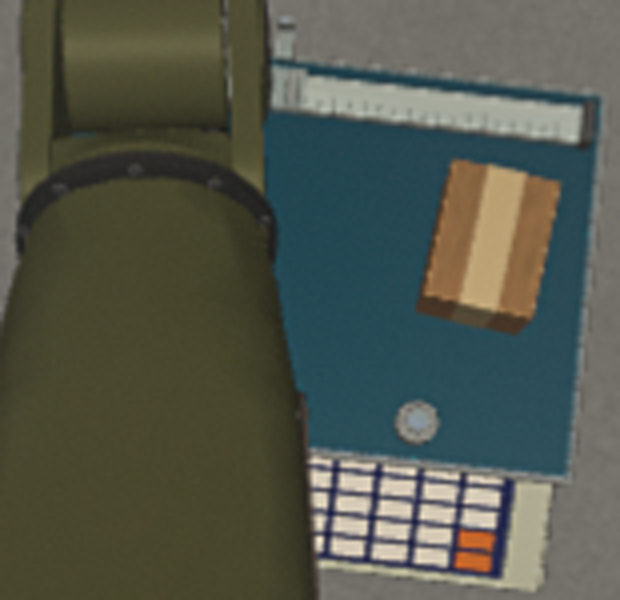

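The wrist view shows the fingertips on the blade's left face and the carriage following, with the pin head at (614,440). The tip drifted up to z=0.122, so I'll bring it back down while pushing.

```bash
python3 - <<'E'
from m import *
f=lambda L:[((x+.5)/1.5-.5,(y+.5)/1.5-.5) for x,y in L]
for n,L,z in [('pin',[(614,440)],.147),('roof left edge',[(547,372),(666,370)],.139),('blade left top edge?',[(173,418),(545,413)],.135),('corner',[(655,126)],.1)]:
    print(n,S(onz('wrist',f(L),z)).round(4).tolist())
im=r.snapshot('scene'); cv2.imwrite('pics/scene2.png',cv2.resize(im[175:275,205:345,::-1],None,fx=5,fy=5,interpolation=cv2.INTER_CUBIC))
E
python3 go.py 0.06 0.072 0.114
```

```text
pin [[0.1356, 0.0844]]
roof left edge [[0.1137, 0.1059], [0.1544, 0.1055]]
blade left top edge? [[-0.0153, 0.0876], [0.1163, 0.0875]]
corner [[0.1613, 0.1849]]
clk 4.85 eef [0.6295 0.0684 0.1217] scale [0.0608 0.097 ] | ang -6.99 twist rad -0.0137 | d [-0.0005  0.025   0.0075] F [-0.3  0.1 -0.6] Fscale [-0.34  0.08] w 0.004 tilt [ 0.0078  0.0081 -0.9999]
```

View pics/scene2.png

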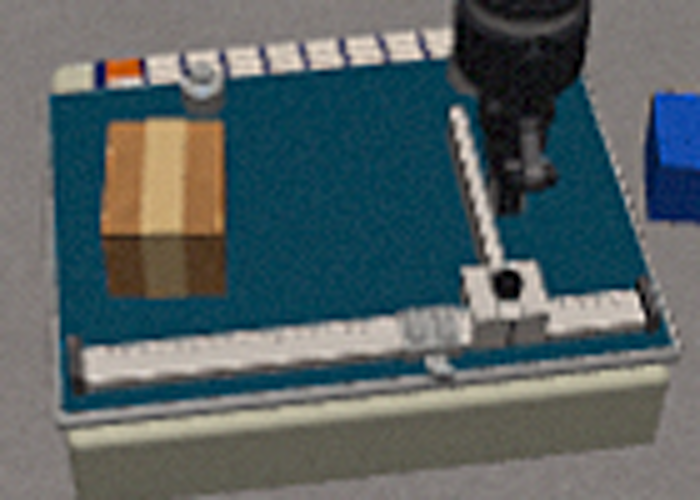

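Emit:
{"fn": "send_rows", "kwargs": {
  "steps": [
    {"fingers": 1,"tx": 0,"ty": 0.003,"tz": 0.004,"twist": -0.014},
    {"fingers": 1,"tx": 0,"ty": 0.004,"tz": 0.003,"twist": 0},
    {"fingers": 1,"tx": 0,"ty": 0.004,"tz": 0.001,"twist": 0},
    {"fingers": 1,"tx": 0,"ty": 0.004,"tz": 0.001,"twist": 0},
    {"fingers": 1,"tx": 0,"ty": 0.004,"tz": 0.001,"twist": 0},
    {"fingers": 1,"tx": 0,"ty": 0,"tz": 0,"twist": 0}
  ]
}}

```text
clock: 5.35
eef_pos: [0.6273, 0.0487, 0.1104]
orientation: [[0.994, -0.105, 0.008], [-0.105, -0.994, 0.008], [0.007, -0.009, -1.0]]
force: [1.1, 0.7, 0.7]
grip_width: -0.001
```

```bash
python3 go.py 0.06 0.065 0.114
```

```text
clk 5.35 eef [0.6273 0.0487 0.1104] scale [0.0607 0.0772] | ang -6.01 twist rad 0.0034 | d [-0.0008  0.0121 -0.0038] F [1.1 0.7 0.7] Fscale [1.06 0.79] w -0.001 tilt [ 0.0078  0.0085 -0.9999]
```

Emit:
{"fn": "send_rows", "kwargs": {
  "steps": [
    {"fingers": 1,"tx": 0,"ty": 0.003,"tz": -0.001,"twist": 0},
    {"fingers": 1,"tx": 0,"ty": 0.003,"tz": 0,"twist": 0},
    {"fingers": 1,"tx": 0,"ty": 0.003,"tz": 0,"twist": 0}
  ]
}}

```text
clock: 5.6
eef_pos: [0.6261, 0.0395, 0.1111]
orientation: [[0.994, -0.105, 0.007], [-0.105, -0.994, 0.009], [0.006, -0.01, -1.0]]
force: [1.8, 7.7, -1.5]
grip_width: -0.0
```

```bash
python3 go.py 0.06 0.065 0.112
```

```text
clk 5.6 eef [0.6261 0.0395 0.1111] scale [0.0606 0.0679] | ang -6.01 twist rad 0.0034 | d [-0.0006  0.0029 -0.0009] F [ 1.8  7.7 -1.5] Fscale [0.99 7.81] w -0.0 tilt [ 0.0073  0.0092 -0.9999]
```

Emit:
{"fn": "send_rows", "kwargs": {
  "steps": [
    {"fingers": 1,"tx": 0,"ty": 0.002,"tz": 0,"twist": 0},
    {"fingers": 1,"tx": 0,"ty": 0.002,"tz": 0,"twist": 0}
  ]
}}

```text
clock: 5.77
eef_pos: [0.6258, 0.0358, 0.1112]
orientation: [[0.995, -0.104, 0.008], [-0.104, -0.994, 0.011], [0.007, -0.011, -1.0]]
force: [0.6, 3.5, -1.2]
grip_width: 0.001
```

```bash
python3 go.py 0.06 0.06 0.112
```

```text
clk 5.77 eef [0.6258 0.0358 0.1112] scale [0.0606 0.0641] | ang -6.0 twist rad 0.0036 | d [-0.0006  0.0041 -0.0009] F [ 0.6  3.5 -1.2] Fscale [0.19 3.5 ] w 0.001 tilt [ 0.0078  0.0105 -0.9999]
```

Emit:
{"fn": "send_rows", "kwargs": {
  "steps": [
    {"fingers": 1,"tx": 0,"ty": 0.002,"tz": 0,"twist": 0},
    {"fingers": 1,"tx": 0,"ty": 0.002,"tz": 0,"twist": 0}
  ]
}}

```text
clock: 5.93
eef_pos: [0.6253, 0.0314, 0.1112]
orientation: [[0.995, -0.104, 0.008], [-0.104, -0.994, 0.011], [0.007, -0.011, -1.0]]
force: [-0.2, 1.1, -0.3]
grip_width: 0.002
```

```bash
python3 go.py 0.06 0.06 0.112; python3 - <<'E'
from h import *
im=r.snapshot('scene'); cv2.imwrite('pics/scene3.png',cv2.resize(im[175:275,205:345,::-1],None,fx=5,fy=5,interpolation=cv2.INTER_CUBIC))
im=r.snapshot('wrist'); cv2.imwrite('pics/wrist3.png',cv2.resize(im[:,:,::-1],(768,576),interpolation=cv2.INTER_CUBIC))
E
```

```text
clk 5.93 eef [0.6253 0.0314 0.1112] scale [0.0606 0.0597] | ang -5.99 twist rad 0.0038 | d [-0.0006 -0.0003 -0.0008] F [-0.2  1.1 -0.3] Fscale [-0.35  1.04] w 0.002 tilt [ 0.0078  0.0105 -0.9999]
```

View pics/scene3.png

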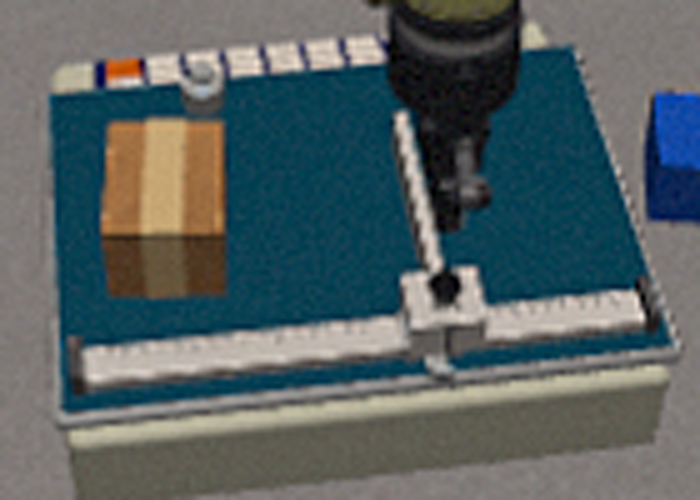

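View pics/wrist3.png

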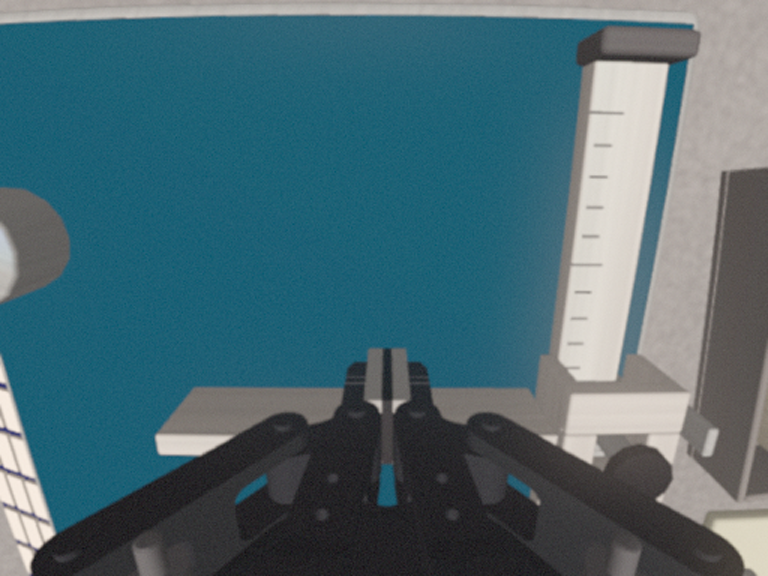

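```bash
python3 - <<'E'
from m import *
f=lambda L:[((x+.5)/1.5-.5,(y+.5)/1.5-.5) for x,y in L]
for n,L,z in [('pin',[(640,473)],.149),('roof left edge',[(560,392),(684,390)],.139),('blade left top edge',[(158,436),(555,433)],.135),('corner',[(695,19)],.1),('tongue',[(702,429)],.11)]:
    print(n,S(onz('wrist',f(L),z)).round(4).tolist())
im=r.snapshot('scene'); c=im[225:260,275:315,::-1]; cv2.imwrite('pics/scene3c.png',cv2.resize(c,None,fx=16,fy=16,interpolation=cv2.INTER_CUBIC))
E
```

```text
pin [[0.138, 0.0456]]
roof left edge [[0.1138, 0.0682], [0.1536, 0.0684]]
blade left top edge [[-0.0154, 0.0491], [0.116, 0.0504]]
corner [[0.1618, 0.1827]]
tongue [[0.1891, 0.0329]]
```

View pics/scene3c.png

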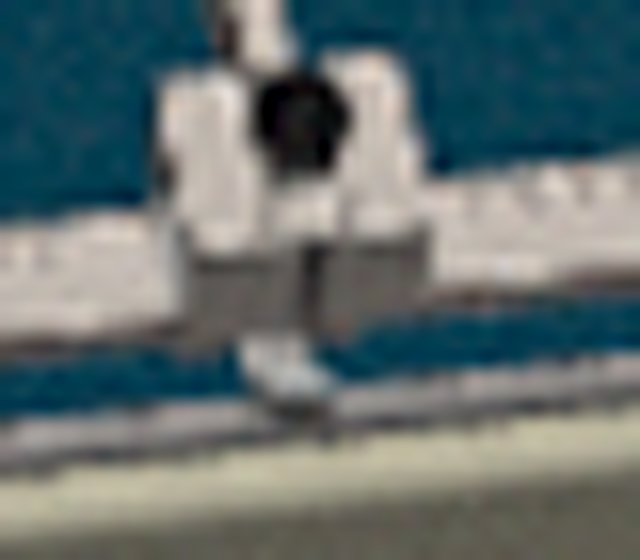

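The pin is at y≈0.0455, about 9 mm before the notch and on top of the ridge. The cheek mark at (312,275) is still left of the tongue as seen from the robot. I'll creep forward.

Emit:
{"fn": "send_rows", "kwargs": {
  "steps": [
    {"fingers": 1,"tx": 0,"ty": 0.0015,"tz": 0,"twist": 0},
    {"fingers": 1,"tx": 0,"ty": 0.0015,"tz": 0,"twist": 0}
  ]
}}

```text
clock: 6.25
eef_pos: [0.625, 0.028, 0.1112]
orientation: [[0.994, -0.105, 0.008], [-0.105, -0.994, 0.01], [0.007, -0.011, -1.0]]
force: [0.0, -0.7, -0.9]
grip_width: -0.001
```

```bash
python3 go.py 0.06 0.055 0.112
```

```text
clk 6.25 eef [0.625  0.028  0.1112] scale [0.0607 0.0563] | ang -6.0 twist rad 0.0035 | d [-0.0007  0.0013 -0.0008] F [ 0.  -0.7 -0.9] Fscale [ 0.1  -0.74] w -0.001 tilt [ 0.0078  0.0099 -0.9999]
```

```bash
python3 - <<'E'
from m import *
im=r.snapshot('scene'); c=im[225:260,275:315,::-1]; cv2.imwrite('pics/scene4c.png',cv2.resize(c,None,fx=16,fy=16,interpolation=cv2.INTER_CUBIC))
im=r.snapshot('wrist'); cv2.imwrite('pics/wrist4.png',cv2.resize(im[:,:,::-1],(768,576),interpolation=cv2.INTER_CUBIC))
E
```

```text
(no output)
```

View pics/scene4c.png

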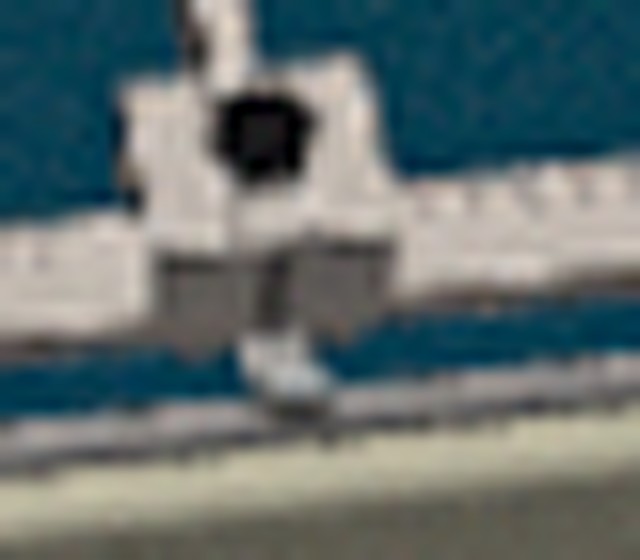

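View pics/wrist4.png

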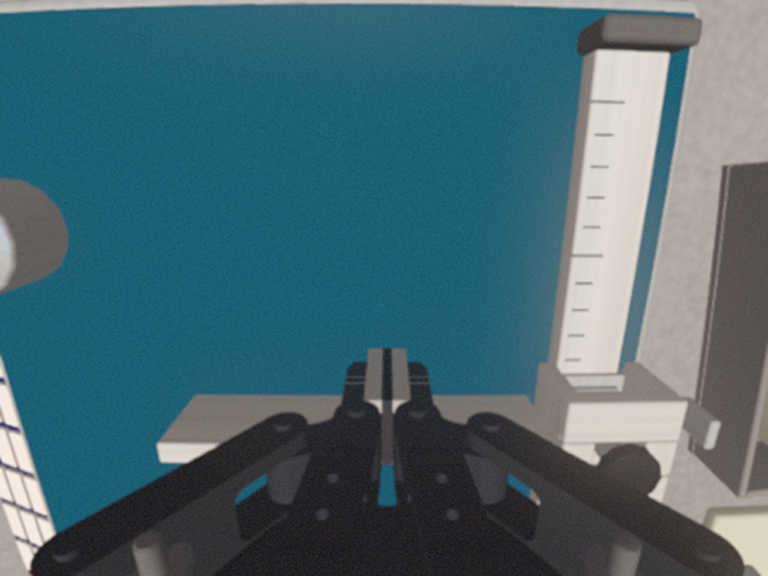

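```bash
python3 - <<'E'
from m import *
f=lambda L:[((x+.5)/1.5-.5,(y+.5)/1.5-.5) for x,y in L]
for n,L,z in [('pin',[(629,470)],.147),('roof left edge',[(557,404),(683,401)],.139),('blade left top edge',[(160,444),(555,441)],.135),('corner',[(695,11)],.1)]:
    print(n,S(onz('wrist',f(L),z)).round(4).tolist())
g=lambda L:[((x+.5)/16-.5+275,(y+.5)/16-.5+225) for x,y in L]
for n,L,z in [('mark',[(270,290)],.128),('tongue base',[(268,345)],.108),('pin',[(264,125)],.147)]:
    print(n,S(onz('scene',g(L),z)).round(4).tolist())
E
```

```text
pin [[0.1357, 0.0419]]
roof left edge [[0.1134, 0.0608], [0.1542, 0.0612]]
blade left top edge [[-0.0152, 0.0427], [0.1165, 0.0441]]
corner [[0.1615, 0.1818]]
mark [[0.1593, 0.0352]]
tongue base [[0.1568, 0.0362]]
pin [[0.1371, 0.0372]]
```

The stop pulled itself in: the pin head dropped, and the mark (y 0.035) agrees with the tongue (y 0.036). Now I'll back off, rise and cross over to the carton's right side.

Emit:
{"fn": "send_rows", "kwargs": {
  "steps": [
    {"fingers": 1,"tx": 0,"ty": -0.01,"tz": 0,"twist": 0},
    {"fingers": 1,"tx": 0,"ty": -0.015,"tz": 0,"twist": 0},
    {"fingers": 1,"tx": 0,"ty": 0,"tz": -0.03,"twist": 0},
    {"fingers": 1,"tx": 0,"ty": 0,"tz": -0.04,"twist": 0},
    {"fingers": 1,"tx": 0,"ty": 0,"tz": -0.04,"twist": 0},
    {"fingers": 1,"tx": 0,"ty": 0,"tz": -0.02,"twist": 0},
    {"fingers": 1,"tx": 0,"ty": 0,"tz": 0,"twist": 0}
  ]
}}

```text
clock: 6.93
eef_pos: [0.6259, 0.0603, 0.2448]
orientation: [[0.995, -0.102, 0.002], [-0.102, -0.995, 0.01], [0.001, -0.01, -1.0]]
force: [-0.3, 0.2, 0.5]
grip_width: -0.001
```

```bash
python3 go.py 0.035 -0.185 0.24
```

```text
clk 6.93 eef [0.6259 0.0603 0.2448] scale [0.0581 0.0885] | ang -5.88 twist rad 0.0057 | d [-0.0246  0.2734  0.002 ] F [-0.3  0.2  0.5] Fscale [-0.3   0.21] w -0.001 tilt [ 0.0022  0.0103 -0.9999]
```

Emit:
{"fn": "send_rows", "kwargs": {
  "steps": [
    {"fingers": 0.5,"tx": -0.003,"ty": 0.03,"tz": 0,"twist": 0},
    {"fingers": 0.5,"tx": -0.003,"ty": 0.03,"tz": 0,"twist": 0},
    {"fingers": 0.5,"tx": -0.003,"ty": 0.03,"tz": 0,"twist": 0},
    {"fingers": 0.5,"tx": -0.003,"ty": 0.03,"tz": 0,"twist": 0},
    {"fingers": 0.5,"tx": -0.003,"ty": 0.03,"tz": 0,"twist": 0},
    {"fingers": 0.5,"tx": -0.003,"ty": 0.03,"tz": 0,"twist": 0},
    {"fingers": 0.5,"tx": -0.003,"ty": 0.03,"tz": 0,"twist": 0},
    {"fingers": 0.5,"tx": -0.003,"ty": 0.03,"tz": 0,"twist": 0},
    {"fingers": 0.5,"tx": 0,"ty": 0,"tz": 0,"twist": 0},
    {"fingers": 0.5,"tx": 0,"ty": 0,"tz": 0,"twist": 0}
  ]
}}

```text
clock: 7.77
eef_pos: [0.5779, -0.173, 0.2359]
orientation: [[0.996, -0.092, -0.001], [-0.092, -0.996, 0.013], [-0.002, -0.013, -1.0]]
force: [-0.1, 1.2, 0.6]
grip_width: 0.502
```

```bash
python3 go.py 0.035 -0.185 0.13; python3 - <<'E'
from m import *
im=r.snapshot('wrist'); cv2.imwrite('pics/wrist5.png',cv2.resize(im[:,:,::-1],(768,576),interpolation=cv2.INTER_CUBIC))
np.save('/tmp/x.npy',0)
E
```

```text
clk 7.77 eef [ 0.5779 -0.173   0.2359] scale [ 0.0356 -0.1486] | ang -5.27 twist rad 0.0162 | d [-0.0009  0.0377  0.1055] F [-0.1  1.2  0.6] Fscale [-0.2   1.23] w 0.502 tilt [-0.0012  0.0132 -0.9999]
```

View pics/wrist5.png

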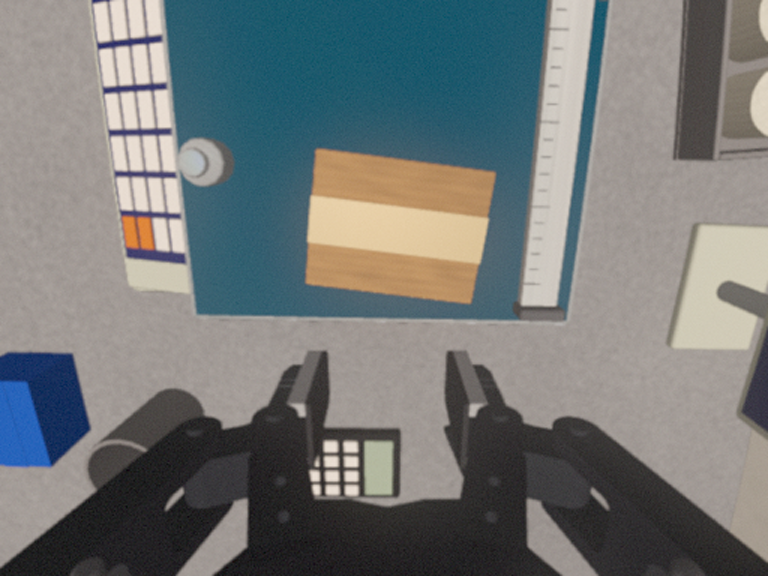

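The wrist view shows the carton with its top corners at (316,149), (495,173), (472,303) and (306,283). The open fingers straddle its centre line from the right, so I'll clear it and go down.

Emit:
{"fn": "send_rows", "kwargs": {
  "steps": [
    {"fingers": 0.5,"tx": 0,"ty": 0.018,"tz": 0,"twist": 0.016},
    {"fingers": 0.5,"tx": 0,"ty": 0.018,"tz": 0,"twist": 0},
    {"fingers": 0.5,"tx": 0,"ty": 0,"tz": 0,"twist": 0},
    {"fingers": 0.5,"tx": 0,"ty": 0,"tz": 0,"twist": 0}
  ]
}}

```text
clock: 8.15
eef_pos: [0.5761, -0.2037, 0.2336]
orientation: [[0.995, -0.103, -0.003], [-0.103, -0.995, 0.014], [-0.005, -0.014, -1.0]]
force: [-0.7, 1.1, 1.0]
grip_width: 0.497
```

```bash
python3 go.py 0.037 -0.182 0.11; python3 - <<'E'
from m import *
im=r.snapshot('top'); cv2.imwrite('pics/top5.png',cv2.resize(im[80:230,180:335,::-1],None,fx=4,fy=4,interpolation=cv2.INTER_CUBIC))
E
```

```text
clk 8.15 eef [ 0.5761 -0.2037  0.2336] scale [ 0.0371 -0.1794] | ang -5.9 twist rad 0.0054 | d [0.0005 0.0044 0.1236] F [-0.7  1.1  1. ] Fscale [-0.8   1.01] w 0.497 tilt [-0.0032  0.0145 -0.9999]
```

View pics/top5.png

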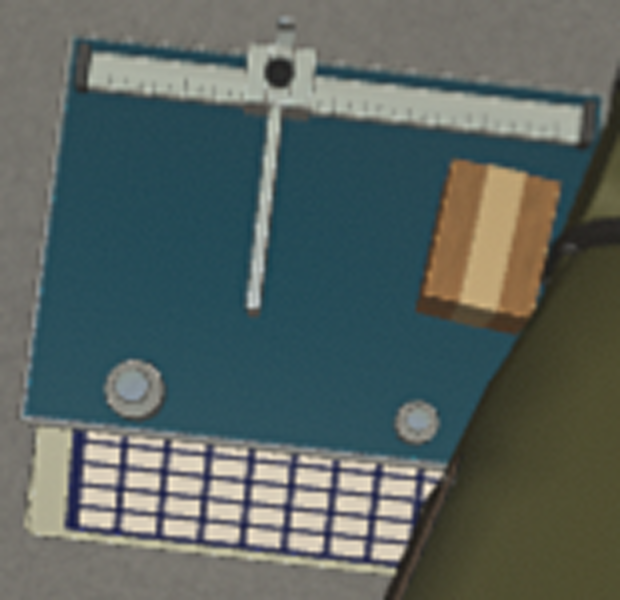

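```bash
python3 - <<'E'
from m import *
for n,L,z in [('pin',[(278,72)],.147),('roof mid',[(282,77)],.139),('blade near top',[(246,309),(260,311)],.135),('blade far',[(268,112),(283,112)],.135)]:
    print(n,S(onz('top',cr(L),z)).round(4).tolist())
E
```

```text
pin [[0.1358, 0.0378]]
roof mid [[0.1356, 0.0351]]
blade near top [[-0.0182, 0.041], [-0.0184, 0.0319]]
blade far [[0.1125, 0.0417], [0.1137, 0.032]]
```

Emit:
{"fn": "send_rows", "kwargs": {
  "steps": [
    {"fingers": 0.5,"tx": 0,"ty": 0,"tz": 0.03,"twist": 0},
    {"fingers": 0.5,"tx": 0,"ty": 0,"tz": 0.03,"twist": 0},
    {"fingers": 0.5,"tx": 0,"ty": 0,"tz": 0.03,"twist": 0},
    {"fingers": 0.5,"tx": 0,"ty": 0,"tz": 0.022,"twist": 0},
    {"fingers": 0.5,"tx": 0,"ty": 0,"tz": 0,"twist": 0},
    {"fingers": 0.5,"tx": 0,"ty": 0,"tz": 0,"twist": 0}
  ]
}}

```text
clock: 8.7
eef_pos: [0.5786, -0.194, 0.1196]
orientation: [[0.995, -0.095, 0.001], [-0.095, -0.995, 0.013], [-0.0, -0.013, -1.0]]
force: [0.0, 0.2, 1.1]
grip_width: 0.501
```

```bash
python3 go.py 0.037 -0.155 0.11; python3 - <<'E'
from m import *
im=r.snapshot('wrist'); cv2.imwrite('pics/wrist6.png',cv2.resize(im[:,:,::-1],(768,576),interpolation=cv2.INTER_CUBIC))
E
```

```text
clk 8.7 eef [ 0.5786 -0.194   0.1196] scale [ 0.0386 -0.1694] | ang -5.45 twist rad 0.0131 | d [-0.0014 -0.0143  0.0098] F [0.  0.2 1.1] Fscale [0.   0.18] w 0.501 tilt [ 8.000e-04  1.330e-02 -9.999e-01]
```

View pics/wrist6.png

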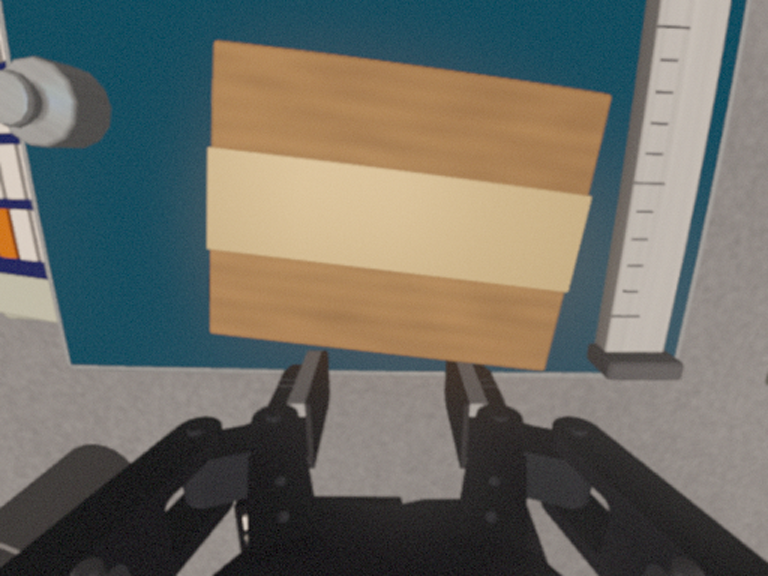

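The stop is seated: the blade is at y≈0.0365, and so is the notch. The fingers are beside the carton's right face at (210–545, 333–370). Now a squaring push with both fingers.

Emit:
{"fn": "send_rows", "kwargs": {
  "steps": [
    {"fingers": 0.5,"tx": 0,"ty": 0,"tz": 0.008,"twist": 0.013},
    {"fingers": 0.5,"tx": 0,"ty": -0.003,"tz": 0,"twist": 0},
    {"fingers": 0.5,"tx": 0,"ty": -0.004,"tz": 0,"twist": 0},
    {"fingers": 0.5,"tx": 0,"ty": -0.004,"tz": 0,"twist": 0},
    {"fingers": 0.5,"tx": 0,"ty": -0.004,"tz": 0,"twist": 0},
    {"fingers": 0.5,"tx": 0,"ty": -0.004,"tz": 0,"twist": 0},
    {"fingers": 0.5,"tx": 0,"ty": -0.004,"tz": 0,"twist": 0},
    {"fingers": 0.5,"tx": 0,"ty": -0.004,"tz": 0,"twist": 0}
  ]
}}

```text
clock: 9.42
eef_pos: [0.5843, -0.1653, 0.1181]
orientation: [[0.994, -0.109, 0.01], [-0.109, -0.994, 0.009], [0.009, -0.01, -1.0]]
force: [0.6, -1.7, -0.9]
grip_width: 0.5
```

```bash
python3 go.py 0.037 -0.06 0.11; python3 - <<'E'
from m import *
im=r.snapshot('wrist'); cv2.imwrite('pics/wrist7.png',cv2.resize(im[:,:,::-1],(768,576),interpolation=cv2.INTER_CUBIC))
E
```

```text
clk 9.42 eef [ 0.5843 -0.1653  0.1181] scale [ 0.0412 -0.1402] | ang -6.28 twist rad -0.0013 | d [-0.0043 -0.0801  0.0089] F [ 0.6 -1.7 -0.9] Fscale [ 0.78 -1.59] w 0.5 tilt [ 0.0098  0.0091 -0.9999]
```

View pics/wrist7.png

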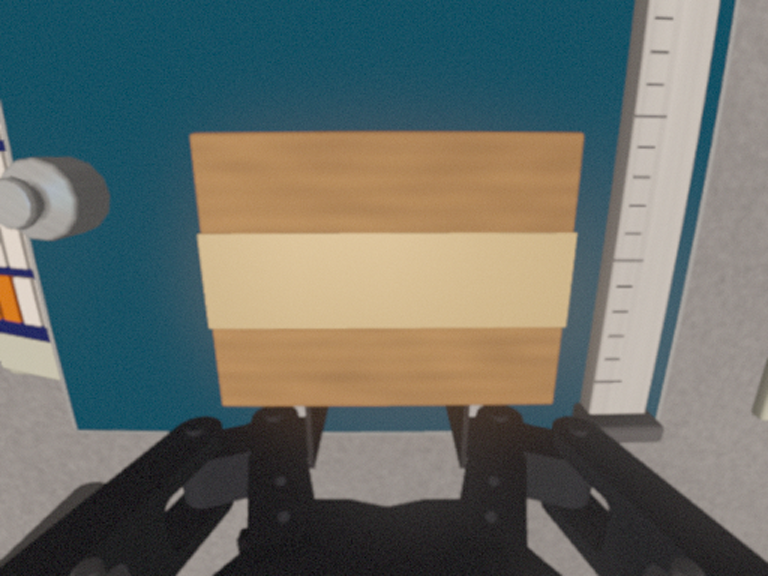

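The carton is now square to the tool (edges horizontal at rows 131 and 405). I'll keep pushing steadily.

Emit:
{"fn": "send_rows", "kwargs": {
  "steps": [
    {"fingers": 0.5,"tx": 0,"ty": -0.003,"tz": 0.002,"twist": 0},
    {"fingers": 0.5,"tx": 0,"ty": -0.004,"tz": 0.001,"twist": 0},
    {"fingers": 0.5,"tx": 0,"ty": -0.004,"tz": 0.001,"twist": 0},
    {"fingers": 0.5,"tx": 0,"ty": -0.004,"tz": 0.001,"twist": 0},
    {"fingers": 0.5,"tx": 0,"ty": -0.004,"tz": 0,"twist": 0},
    {"fingers": 0.5,"tx": 0,"ty": -0.004,"tz": 0,"twist": 0},
    {"fingers": 0.5,"tx": 0,"ty": -0.004,"tz": 0,"twist": 0},
    {"fingers": 0.5,"tx": 0,"ty": -0.004,"tz": 0,"twist": 0},
    {"fingers": 0.5,"tx": 0,"ty": -0.004,"tz": 0,"twist": 0},
    {"fingers": 0.5,"tx": 0,"ty": -0.004,"tz": 0,"twist": 0},
    {"fingers": 0.5,"tx": 0,"ty": -0.004,"tz": 0,"twist": 0},
    {"fingers": 0.5,"tx": 0,"ty": -0.003,"tz": 0,"twist": 0}
  ]
}}

```text
clock: 10.47
eef_pos: [0.5913, -0.117, 0.1162]
orientation: [[0.994, -0.11, 0.015], [-0.11, -0.994, 0.005], [0.015, -0.006, -1.0]]
force: [0.8, -3.3, 2.7]
grip_width: 0.504
```

```bash
python3 go.py 0.037 -0.05 0.11; python3 - <<'E'
from m import *
im=r.snapshot('wrist'); cv2.imwrite('pics/wrist8.png',cv2.resize(im[:,:,::-1],(768,576),interpolation=cv2.INTER_CUBIC))
E
```

```text
clk 10.47 eef [ 0.5913 -0.117   0.1162] scale [ 0.0429 -0.0915] | ang -6.33 twist rad -0.0022 | d [-0.0061 -0.0414  0.0064] F [ 0.8 -3.3  2.7] Fscale [ 1.11 -3.18] w 0.504 tilt [ 0.0153  0.0048 -0.9999]
```

View pics/wrist8.png

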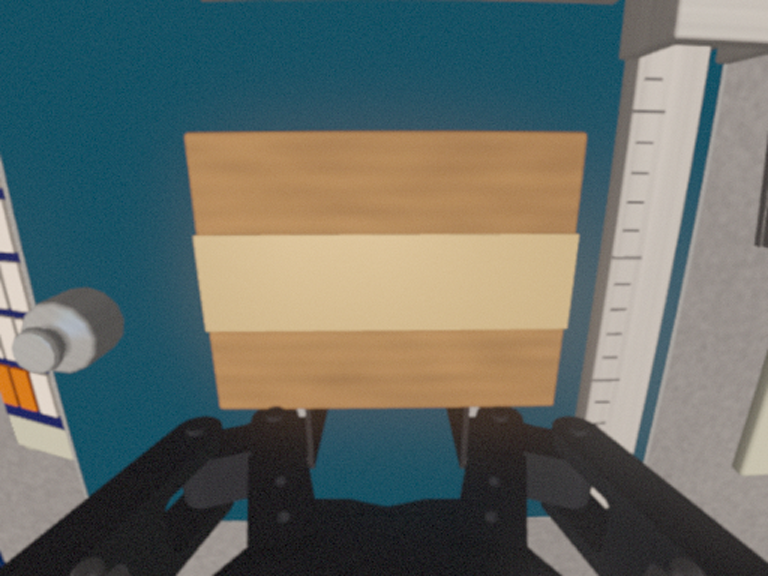

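Emit:
{"fn": "send_rows", "kwargs": {
  "steps": [
    {"fingers": 0.5,"tx": -0.001,"ty": -0.004,"tz": 0.002,"twist": 0},
    {"fingers": 0.5,"tx": 0,"ty": -0.004,"tz": 0.001,"twist": 0},
    {"fingers": 0.5,"tx": 0,"ty": -0.004,"tz": 0,"twist": 0},
    {"fingers": 0.5,"tx": 0,"ty": -0.004,"tz": 0,"twist": 0},
    {"fingers": 0.5,"tx": 0,"ty": -0.004,"tz": 0,"twist": 0},
    {"fingers": 0.5,"tx": 0,"ty": -0.004,"tz": 0,"twist": 0},
    {"fingers": 0.5,"tx": 0,"ty": -0.004,"tz": 0,"twist": 0},
    {"fingers": 0.5,"tx": 0,"ty": -0.002,"tz": 0,"twist": 0}
  ]
}}

```text
clock: 11.18
eef_pos: [0.5954, -0.086, 0.1163]
orientation: [[0.994, -0.111, 0.021], [-0.111, -0.994, 0.002], [0.02, -0.004, -1.0]]
force: [-0.8, -4.0, 3.7]
grip_width: 0.503
```

```bash
python3 go.py 0.037 -0.05 0.11; python3 - <<'E'
from m import *
im=r.snapshot('wrist'); cv2.imwrite('pics/wrist9.png',cv2.resize(im[:,:,::-1],(768,576),interpolation=cv2.INTER_CUBIC))
E
```

```text
clk 11.18 eef [ 0.5954 -0.086   0.1163] scale [ 0.0436 -0.0602] | ang -6.36 twist rad -0.0027 | d [-0.0067 -0.0101  0.0062] F [-0.8 -4.   3.7] Fscale [-0.32 -4.02] w 0.503 tilt [ 0.0207  0.002  -0.9998]
```

View pics/wrist9.png

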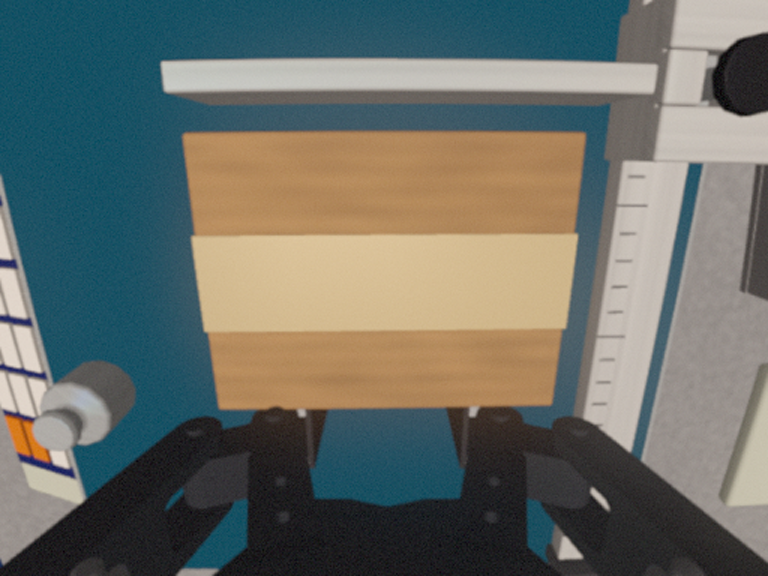

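```bash
python3 - <<'E'
from m import *
f=lambda L:[((x+.5)/1.5-.5,(y+.5)/1.5-.5) for x,y in L]
for n,L,z in [('carton left edge',[(184,133),(585,132)],.16),('carton right top edge',[(218,409),(552,405)],.16),('blade right top edge',[(166,93),(655,93)],.135),('blade left top',[(163,62),(657,66)],.135)]:
    print(n,S(onz('wrist',f(L),z)).round(4).tolist())
E
```

```text
carton left edge [[-0.0016, 0.0236], [0.0869, 0.0237]]
carton right top edge [[-0.0023, -0.0458], [0.0873, -0.0459]]
blade right top edge [[-0.0159, 0.0351], [0.1172, 0.0354]]
blade left top [[-0.0157, 0.0428], [0.1167, 0.0423]]
```

Both estimates put the gap at about 11.6 mm. I'll close most of it slowly, then creep.

Emit:
{"fn": "send_rows", "kwargs": {
  "steps": [
    {"fingers": 0.5,"tx": 0,"ty": -0.002,"tz": 0,"twist": 0},
    {"fingers": 0.5,"tx": 0,"ty": -0.002,"tz": 0,"twist": 0},
    {"fingers": 0.5,"tx": 0,"ty": -0.002,"tz": 0,"twist": 0},
    {"fingers": 0.5,"tx": 0,"ty": -0.002,"tz": 0,"twist": 0},
    {"fingers": 0.5,"tx": 0,"ty": 0,"tz": 0,"twist": 0}
  ]
}}

```text
clock: 11.65
eef_pos: [0.5964, -0.077, 0.1163]
orientation: [[0.994, -0.11, 0.021], [-0.111, -0.994, 0.002], [0.02, -0.004, -1.0]]
force: [0.9, -1.6, 3.7]
grip_width: 0.498
```

```bash
python3 go.py 0.037 -0.0485 0.11; python3 - <<'E'
from m import *
im=r.snapshot('wrist'); cv2.imwrite('pics/wrist10.png',cv2.resize(im[:,:,::-1],(768,576),interpolation=cv2.INTER_CUBIC))
E
```

```text
clk 11.65 eef [ 0.5964 -0.077   0.1163] scale [ 0.0436 -0.0512] | ang -6.35 twist rad -0.0025 | d [-0.0067 -0.0027  0.0062] F [ 0.9 -1.6  3.7] Fscale [ 1.06 -1.52] w 0.498 tilt [ 0.0206  0.0021 -0.9998]
```

View pics/wrist10.png

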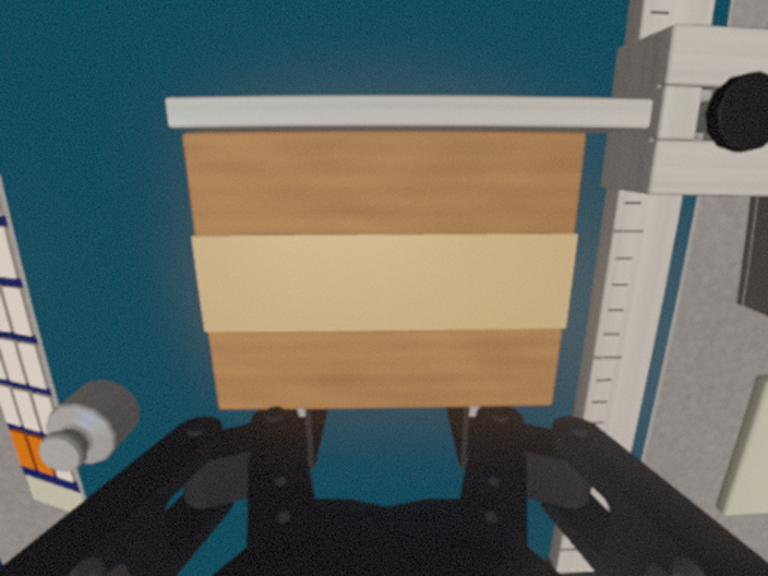

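Emit:
{"fn": "send_rows", "kwargs": {
  "steps": [
    {"fingers": 0.5,"tx": 0,"ty": -0.001,"tz": 0,"twist": 0},
    {"fingers": 0.5,"tx": 0,"ty": -0.001,"tz": 0,"twist": 0}
  ]
}}

```text
clock: 11.87
eef_pos: [0.5966, -0.0751, 0.1163]
orientation: [[0.994, -0.111, 0.021], [-0.111, -0.994, 0.002], [0.02, -0.004, -1.0]]
force: [-0.7, -3.9, 2.8]
grip_width: 0.497
```

```bash
python3 go.py 0.037 -0.0485 0.11; python3 - <<'E'
from m import *
im=r.snapshot('wrist'); cv2.imwrite('pics/wrist11.png',cv2.resize(im[50:160,90:512,::-1],None,fx=1.8,fy=3,interpolation=cv2.INTER_CUBIC))
E
```

```text
clk 11.87 eef [ 0.5966 -0.0751  0.1163] scale [ 0.0436 -0.0493] | ang -6.36 twist rad -0.0027 | d [-0.0067 -0.0007  0.0062] F [-0.7 -3.9  2.8] Fscale [-0.27 -3.91] w 0.497 tilt [ 0.0206  0.0022 -0.9998]
```

View pics/wrist11.png

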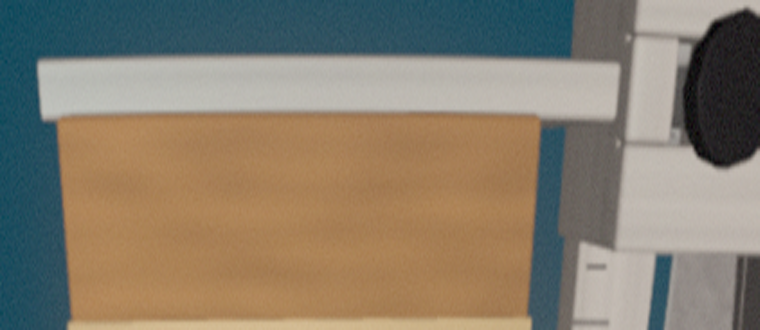

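```bash
python3 - <<'E'
from m import *
f=lambda L:[((x+.5)/1.8-.5+90,(y+.5)/3-.5+50) for x,y in L]
for n,L,z in [('carton left',[(58,117),(540,115)],.16),('blade right',[(42,121),(617,121)],.135),('blade left',[(38,60),(619,65)],.135)]:
    print(n,S(onz('wrist',f(L),z)).round(4).tolist())
E
```

```text
carton left [[-0.0018, 0.0343], [0.087, 0.0344]]
blade right [[-0.0163, 0.035], [0.1173, 0.0351]]
blade left [[-0.0161, 0.0429], [0.1166, 0.0425]]
```

Gap is about 0.7 mm; one more small nudge to touch.

Emit:
{"fn": "send_rows", "kwargs": {
  "steps": [
    {"fingers": 0.5,"tx": 0,"ty": -0.0007,"tz": 0,"twist": 0},
    {"fingers": 0.5,"tx": 0,"ty": 0,"tz": 0,"twist": 0},
    {"fingers": 0.5,"tx": 0,"ty": 0,"tz": 0,"twist": 0},
    {"fingers": 0.5,"tx": 0,"ty": 0,"tz": 0,"twist": 0}
  ]
}}

```text
clock: 12.25
eef_pos: [0.5966, -0.0745, 0.1163]
orientation: [[0.994, -0.111, 0.02], [-0.111, -0.994, 0.002], [0.02, -0.004, -1.0]]
force: [-0.7, -2.5, 3.8]
grip_width: 0.502
```

```bash
python3 go.py 0.037 -0.0485 0.11
```

```text
clk 12.25 eef [ 0.5966 -0.0745  0.1163] scale [ 0.0435 -0.0486] | ang -6.36 twist rad -0.0028 | d [-0.0067 -0.0001  0.0061] F [-0.7 -2.5  3.8] Fscale [-0.4  -2.61] w 0.502 tilt [ 0.0204  0.002  -0.9998]
```

Backing straight off to the right, then rising and moving away for a clear look.

Emit:
{"fn": "send_rows", "kwargs": {
  "steps": [
    {"fingers": 0.5,"tx": 0,"ty": 0.006,"tz": 0,"twist": 0},
    {"fingers": 0.5,"tx": 0,"ty": 0.012,"tz": 0,"twist": 0},
    {"fingers": 0.5,"tx": 0,"ty": 0.02,"tz": 0,"twist": 0},
    {"fingers": 0.5,"tx": 0,"ty": 0.01,"tz": -0.03,"twist": 0},
    {"fingers": 0.5,"tx": 0,"ty": 0,"tz": -0.04,"twist": 0},
    {"fingers": 0.5,"tx": 0,"ty": 0,"tz": -0.04,"twist": 0},
    {"fingers": 0.5,"tx": -0.015,"ty": 0.035,"tz": 0,"twist": 0},
    {"fingers": 0.5,"tx": -0.015,"ty": 0.035,"tz": 0,"twist": 0},
    {"fingers": 0.5,"tx": -0.015,"ty": 0.035,"tz": 0,"twist": 0},
    {"fingers": 0.5,"tx": -0.015,"ty": 0.035,"tz": 0,"twist": 0},
    {"fingers": 0.5,"tx": -0.015,"ty": 0.035,"tz": 0,"twist": 0},
    {"fingers": 0.5,"tx": 0,"ty": 0,"tz": 0,"twist": 0},
    {"fingers": 0.5,"tx": 0,"ty": 0,"tz": 0,"twist": 0}
  ]
}}

```text
clock: 13.33
eef_pos: [0.4862, -0.3035, 0.2243]
orientation: [[0.994, -0.109, 0.013], [-0.109, -0.994, 0.007], [0.013, -0.008, -1.0]]
force: [0.6, 0.4, 0.3]
grip_width: 0.501
```

```bash
python3 go.py 0.037 -0.0485 0.11;python3 - <<'E'
from m import *
im=r.snapshot('top'); cv2.imwrite('pics/top12.png',cv2.resize(im[80:230,180:335,::-1],None,fx=4,fy=4,interpolation=cv2.INTER_CUBIC))
im=r.snapshot('scene'); cv2.imwrite('pics/scene12.png',cv2.resize(im[175:275,205:345,::-1],None,fx=5,fy=5,interpolation=cv2.INTER_CUBIC))
E
```

```text
clk 13.33 eef [ 0.4862 -0.3035  0.2243] scale [-0.0415 -0.2882] | ang -6.27 twist rad -0.0011 | d [ 0.0768 -0.2389  0.1173] F [0.6 0.4 0.3] Fscale [0.59 0.45] w 0.501 tilt [ 0.0134  0.0069 -0.9999]
```

View pics/top12.png

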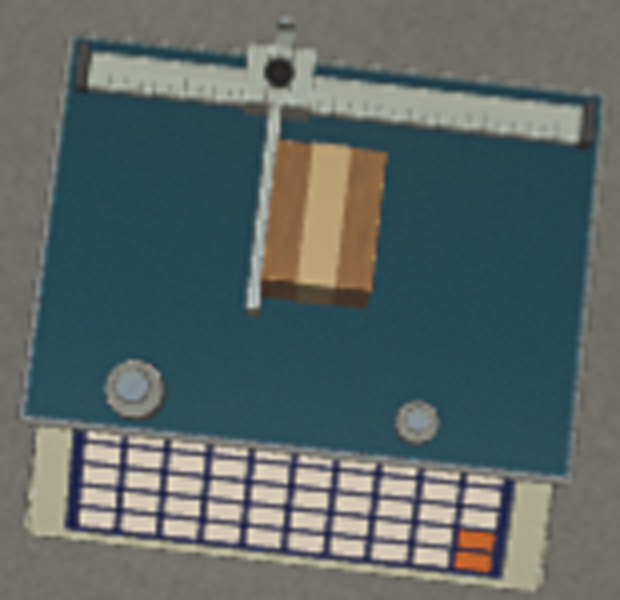

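View pics/scene12.png

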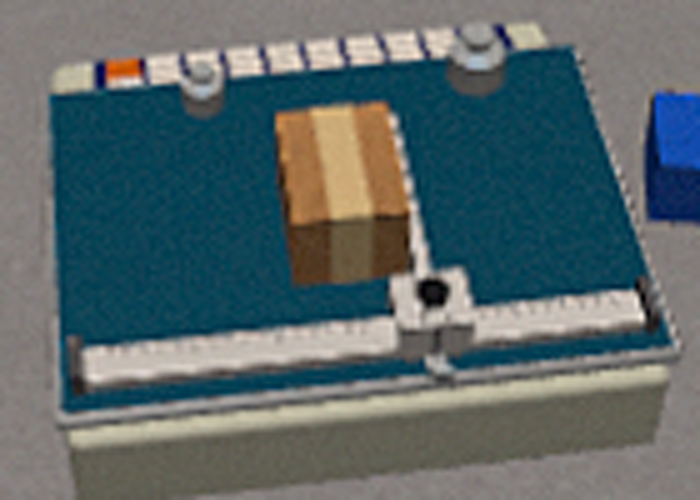

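The top view shows the pin head at (278,72), unchanged since seating. The carton lies along the blade and both weights are unmoved. One numeric check before I hand in.

```bash
python3 - <<'E'
from m import *
for n,L,z in [('carton top',[(278,139),(387,151),(370,294),(263,283)],.16),('blade near',[(246,309),(260,311)],.135),('pin',[(278,72)],.147),('wb,ws',[(133,383),(418,420)],.14)]:
    s=S(onz('top',cr(L),z)); print(n,s.round(4).tolist())
    if len(s)==4: print(' centre',s.mean(0), 'yaw deg',np.degrees(np.arctan2(*( (s[0]-s[3]+s[1]-s[2])[::-1]))))
print(r.get_obs()['joint_vel'].round(2))
print(r.hand_in())
E
```

```text
carton top [[0.0877, 0.0323], [0.0878, -0.0369], [-0.0047, -0.036], [-0.0053, 0.0312]]
 centre [ 0.0413722  -0.00234797] yaw deg 0.03423324623263219
blade near [[-0.0182, 0.041], [-0.0184, 0.0319]]
pin [[0.1358, 0.0378]]
wb,ws [[-0.0744, 0.1065], [-0.0776, -0.0756]]
[ 2.19 -0.04 -0.19  0.22  0.18  0.55]
the job is handed in; nothing more can be done
None
```

I pushed the stop into the clip's notch and then pushed the carton flat against the blade. I handed the job in at about 13.4 s, and no verdict was reported.

- **Stop:** I pushed it with the shut fingers on the blade's left face. The push force rose to about 8 N on the ridge and then fell away. The pin head dropped, and the stop moved about 4 mm further than the fingers did. The blade is at y 0.0365 m against an estimated 0.0365 m for the notch, and the pin head sits at the same pixel before and after the carton push.
- **Carton:** I pushed it left with both half-open fingers, which squared it up, with at most about 4 N on the wrist. The last top view puts it about 39 mm from the blade's middle, where 40 mm is exact contact. It is turned about 0° from the scale and standing flat.
- **Other things:** both weights are where they started, to within the measurement, and the arm was clear of everything. I did not measure the other things again after the moves.

**Disagreements:**
- The platter's measured outline came out about 9 mm smaller each way than stated. It was even on all sides, so the centre I used should still be right.
- The pin head measured about 1 mm left of the carriage middle in the top view, and 5 mm left in one steep wrist view that I did not rely on.

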